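# Feel for the non-slip base flange

## Robot

A 6-joint arm with a two-finger parallel gripper is mounted at the origin on the work surface. World frame = base frame: x ahead of the robot, y to its left, z up, the work surface at z = 0. Lengths are in m, angles in degrees, forces in N, time in s.
With the tool pointing down it reaches from about 0.35 to 0.875 m from the base axis. Payload 4.2 kg.
Tool frame: the origin (TCP) lies at the very end of the fingers, on their centre line; the grasp point (between the pads) lies 19 mm behind it; z points along the fingers, y is the line along which they close (so a half turn about z gives the same grasp; the last joint's range is limited). The gripper opens to 87 mm and grips with 3 to 60 N. Pads are 19 mm wide; open, the fingers measure 117 mm over their backs; the gripper's body (75 mm by 190 mm) begins 51 mm behind the grasp point.
Start: joints at [14.817, 22.042, 0.453, 0, -68.411, -14.817], TCP at [0.625, 0, 0.223] pointing down, gripper open.
Joint ranges: [-179.83, 179.83], [-69.29, 118.12], [-61.27, 80.66], [-181.25, 117.63], [-171.15, -9.14], [-177.46, 177.46]. Speed limits (degrees/s): [159.86, 159.86, 180, 180, 180, 180].

## Interface

Orientations are given as a 3x3 rotation matrix whose columns are the frame's x, y, z axes.
In Python, from station import sense, cams, r gives the robot as it stands. The module is installed in compiled form; this text tells all that it offers.
- The arm moves only by the tool step_arm, never from a script. Its argument "targets" is text: rows parted by semicolons, each of 4 numbers parted by spaces: the shift along the tool's x, y, z in cm, then the turn about the tool's z in degrees. In form: x y z turn; .... A call has 1 to 12 rows; each row shifts and turns the commanded pose from where the row before left it, along the tool's axes as they then stand; what a row does not reach is not made up. A row lasts 1/12 s, in which the tool goes at most 41.7 mm and 7.16 degrees, less where a joint would pass 70% of its speed; a pose out of reach is approached as far as the arm can. A call with a gripper value outside its range is refused whole. "claw" is the finger opening in cm, from 0 to 8.7, set as the call begins (left out, the last holds). The fingers move at their own pace and stop on an object; the grip force is fixed at half the most. Time passes only in rows, so rows that do not move let the fingers close. It gives the time, the measured TCP pose, the force, the opening and the grip force at its end, in the units of the state.
- sense(): the state, without advancing time (a new reading comes with each control period).
- cams.capture(name): name is "scene" or "side" or "wrist"; returns a dict with "frame" (400x640x3 uint8, blue, green, red), "vertical_fov" (degrees; the focal length in pixels is half the picture's height over the tangent of half this angle, whatever the lens; pixels are square), "cx", "cy" (the principal point, pixels), "dist_coeffs" ([k1, k2, p1, p2, k3] as OpenCV has them; the pictures are not rectified), "eye" and "rotation" of the camera in the world; the wrist camera has in their place "tool_from_camera" (4x4, takes a point from camera to tool coordinates, whose origin is the TCP and whose axes are the flange's). Camera axes: x right, y down, z forward; pixel columns grow to the right and rows downward; lengths in m; the calibration is good to about 2 mm. A picture is of the moment at which its call begins: read the wrist's pose just before it. There is no depth.
- r.finish_job(): hands the job in; it is judged then, once.
The state is a dict: "time_s": time; "joints": joint angles; "joint_velocities": joint speeds; "effort": joint torques, N m; "tcp_pos": TCP position; "ee_rot": TCP orientation; "wrist_force": force on the tool from outside, world axes, zero at the start; "moment": the same for the moment, N m; "gripper_width": opening from 0.0 (shut) to 1.0 (fully open); "gripper_force": force on a finger pad.
Only numpy, scipy, OpenCV 4.12 (cv2) and the standard library are available. Lean on these libraries where they do the work, as an engineer would, in place of code of your own. Each camera call takes 0.05 s, during which the arm holds its last target. There are 200 camera calls.

## Task

One of the three look-alike post base flanges on the bench has a gritty, non-slip underside; the other two are smooth, so drag each a little way across the bench and feel which is which. Put the two smooth ones fully into the two bays of the low fence, one in each, and set the gritty one flat on the middle of the sloping ledge, where it stays by itself; never let a flange go on the ledge that then slips down it. Do not disturb the orange bin, the carton or the pipe coupling.

Things in the scene. Friction and masses are not known exactly. Their poses are not given: they have to be found in the camera images.
- flange_a: one of 3 steel post base flanges that look alike: round plate 90 mm across, 14 mm thick, with a round upright stub 30 mm in diameter in its middle, top 58 mm above the bench; 0.8-1.0 kg. Origin: centre of the underside, z up. Soles hidden: 1 gritty, 2 smooth. Steady force to slide it on the level bench, neither pressed nor lifted: gritty 7-11 N, smooth 0.8-1.4 N
- flange_b: one of 3 steel post base flanges that look alike: round plate 90 mm across, 14 mm thick, with a round upright stub 30 mm in diameter in its middle, top 58 mm above the bench; 0.8-1.0 kg. Origin: centre of the underside, z up. Soles hidden: 1 gritty, 2 smooth. Steady force to slide it on the level bench, neither pressed nor lifted: gritty 7-11 N, smooth 0.8-1.4 N
- flange_c: one of 3 steel post base flanges that look alike: round plate 90 mm across, 14 mm thick, with a round upright stub 30 mm in diameter in its middle, top 58 mm above the bench; 0.8-1.0 kg. Origin: centre of the underside, z up. Soles hidden: 1 gritty, 2 smooth. Steady force to slide it on the level bench, neither pressed nor lifted: gritty 7-11 N, smooth 0.8-1.4 N
- fence: low aluminium fence fixed to the bench: 2 bays side by side, open towards the robot, with the bench as floor. Strips 8 mm thick, 20 mm high: 3 fins 110 mm long in x, at y = -120, 0, 120 mm, and a back strip at x = 59 mm. Each bay is 112 mm wide, 110 mm deep. Origin: middle of the middle fin, on the bench; x points into the bays (away from the robot), y to the robot's left, z up. Turned at most 0.06 rad
- bay_left (a point): centre of the fence's left bay (robot's left, fence y = 60 mm) on the bench surface; axes as the fence's
- bay_right (a point): centre of the fence's right bay (robot's right, fence y = -60 mm) on the bench surface; axes as the fence's
- ledge: white sloping board fixed to the bench on short feet, with no lip: 150 mm along the slope, 150 mm wide, 12 mm thick, rising away from the robot at 0.314 rad (18 degrees). Its top is 17 mm above the bench at the front edge and 63 mm at the rear edge. Origin on the bench, 25 mm before the board's middle; x level, pointing uphill, y to the robot's left, z up. Turned at most 0.06 rad. A smooth flange let go on it slides down, the gritty one stays
- ledge_mid (a point): middle of the sloping ledge's top surface, 40 mm above the bench; axes as the ledge's (level, not sloping)
- bolt_bin: bystander: orange open stock bin with bolts, 150 x 100 x 70 mm, left of the work; origin at the centre of its underside
- carton: bystander: small cardboard carton 90 x 120 x 60 mm, right of the work; origin at the centre of its underside
- coupling: bystander: dark steel pipe coupling standing upright, 66 mm in diameter, 70 mm tall, right of the work; origin at the centre of its underside

How it is judged:
By the outcome, as a careful person would: the job done as asked, in the order asked, and still so for the second after the job is handed in, with the robot touching nothing.
It also fails if it takes over 72 s, if anything falls off the work surface, if the arm or the gripper's body presses on something with over 40 N, if the wrist force passes 120 N, or if a joint passes its speed limit or range.

## Working session

There is one attempt and no reset: what is moved stays moved. The work goes in short steps, Python scripts to look and compute and a tool call to move; the robot and the scene stay as the last step left them, time stands still between calls to the robot, and variables do not carry over. Pictures are saved under pics/ and viewed, at most 11 in all, crops included, and the job is handed in when it is done.

Besides the shell and the picture viewer there is one more tool, called after "Emit:" in YAML: its name, and indented under it one key for each argument. step_arm: Moves the arm, as the interface text tells. Its arguments: {"type":"object","properties":{"targets":{"type":"string"},"claw":{"type":"number"}},"required":["targets"]}

```bash
mkdir -p pics
cat > h.py <<'E'
import numpy as np, cv2
from station import sense, cams, r
def cap(name,fn=None):
    s=sense(); c=cams.capture(name)
    if name=="wrist":
        T=np.eye(4); T[:3,:3]=np.array(s["ee_rot"]); T[:3,3]=s["tcp_pos"]
        M=T@np.array(c["tool_from_camera"]); c["eye"]=M[:3,3]; c["rotation"]=M[:3,:3]
    h=c["frame"].shape[0]; f=h/2/np.tan(np.radians(c["vertical_fov"])/2)
    c["K"]=np.array([[f,0,c["cx"]],[0,f,c["cy"]],[0,0,1.]])
    if fn: cv2.imwrite("pics/"+fn,c["frame"])
    return c
def ray(c,uv,z):
    p=cv2.undistortPoints(np.array(uv,float).reshape(-1,1,2),c["K"],np.array(c["dist_coeffs"],float)).reshape(-1,2)
    d=np.c_[p,np.ones(len(p))]@np.array(c["rotation"]).T
    e=np.array(c["eye"]); return e+d*((z-e[2])/d[:,2])[:,None]
def proj(c,P):
    R=np.array(c["rotation"]).T; t=-R@np.array(c["eye"])
    return cv2.projectPoints(np.array(P,float).reshape(-1,1,3),cv2.Rodrigues(R)[0],t,c["K"],np.array(c["dist_coeffs"],float))[0].reshape(-1,2)
E
python3 - <<'E'
from h import *
for n in ("scene","side","wrist"):
    c=cap(n,n+"0.png"); print(n,c["eye"],np.round(c["rotation"],2).tolist(),c["vertical_fov"])
s=sense();print(s)
E
```

```text
scene [1.23468999 0.8533584  0.83364252] [[-0.8, 0.34, -0.49], [0.6, 0.47, -0.65], [0.01, -0.82, -0.58]] 50.98199661762015
side [ 0.24944064 -0.53810354  0.74970927] [[0.86, -0.38, 0.34], [-0.51, -0.64, 0.57], [0.0, -0.67, -0.75]] 56.796557055504366
wrist [ 0.62485505 -0.07713087  0.38473682] [[-1.0, 0.0, -0.0], [-0.0, 0.96, 0.28], [0.0, 0.28, -0.96]] 62.175354073036516
{'time_s': 0.15, 'joints': array([ 1.48168005e+01,  2.20799653e+01,  4.00400236e-01, -1.89578893e-02,
       -6.84133574e+01, -1.48187778e+01]), 'joint_velocities': array([-0.0575173 , -0.08147612,  0.24386854,  0.07941601, -0.11845997,
        0.04966039]), 'effort': array([ 3.86667998e-04, -3.91052306e+01,  1.87588084e+01,  4.22235444e+00,
        1.23758311e-02, -1.38926293e-04]), 'tcp_pos': array([6.24557581e-01, 1.23456088e-05, 2.21740195e-01]), 'ee_rot': array([[-1.56396512e-04, -9.99998632e-01, -1.64653656e-03],
       [-9.99999981e-01,  1.56589858e-04, -1.17297281e-04],
       [ 1.17554951e-04,  1.64651818e-03, -9.99998638e-01]]), 'wrist_force': array([ 0.24049001, -0.69757997, -0.80826955]), 'moment': array([ 0.02519108, -0.07015196, -0.04786338]), 'gripper_force': 0.0, 'gripper_width': 1.001795988584747}
```

View pics/scene0.png

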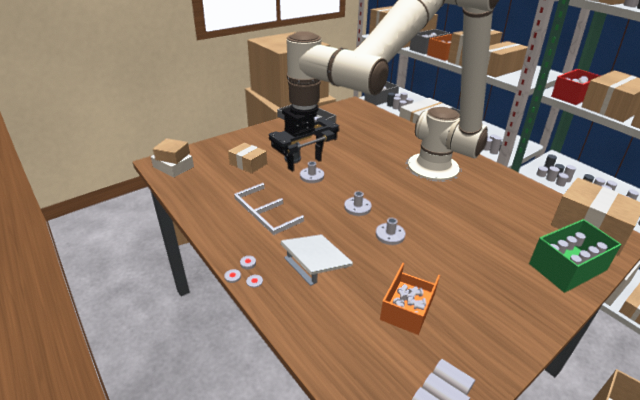

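View pics/wrist0.png

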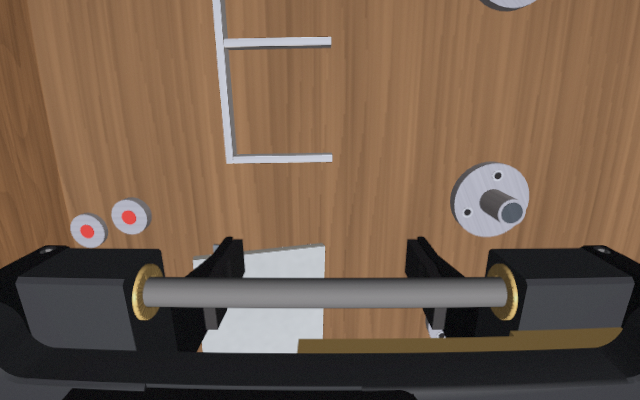

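The scene view shows the flanges at about (312,173), (358,204) and (391,231), the fence around (268,207), the ledge at (316,253) and the bin at (410,298). The wrist view shows the fence's left fin at y≈158 px, its middle fin at y≈42 px, and one flange at (490,200).

View pics/side0.png

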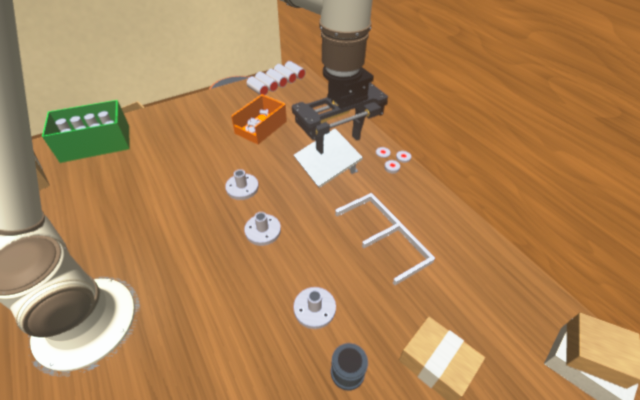

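The side view shows flange stub tops at (240,175), (261,217) and (314,294), and the coupling at (349,366). The carton is at (442,356). Fence corners are at (371,195) and (433,258), with fin tips at (338,211) and (397,281). Ledge corners are at about (295,157), (319,184), (361,158) and (332,133).

Run:
```python
from h import *
np.set_printoptions(precision=4,suppress=True)
S=cap("side");C=cap("scene");W=cap("wrist")
print("stubs side\n",ray(S,[(240,175),(261,217),(314,294)],.058)[:,:2])
print("stubs scene\n",ray(C,[(392,220),(359,194),(312,163)],.058)[:,:2])
print("wrist stub",ray(W,[(512,212)],.058)[:,:2])
print("fence side tips/back",ray(S,[(338,211),(397,281),(371,195),(433,258)],.02)[:,:2])
print("fence wrist Ltip,Lback,midtip,midback",ray(W,[(331,158),(229,160),(330,41),(222,43)],.02)[:,:2])
print("coupl",ray(S,[(349,358)],.07)[:,:2],"carton",ray(S,[(405,350),(434,320),(485,356),(452,393)],.06)[:,:2])
print("ledge front side",ray(S,[(295,157),(319,184)],.017)[:,:2],"rear",ray(S,[(361,158)],.063)[:,:2])
print("ledge scene rear",ray(C,[(282,240),(303,265)],.063)[:,:2],"front",ray(C,[(351,262),(325,235)],.017)[:,:2])
print("ledge wrist front right",ray(W,[(325,246)],.017)[:,:2],ray(W,[(213,247)],.063)[:,:2])
print("bin",ray(S,[(233,118),(260,97),(286,104),(259,130)],.07)[:,:2])
```

```text
stubs side
 [[ 0.4408  0.1893]
 [ 0.4272  0.0263]
 [ 0.4338 -0.2174]]
stubs scene
 [[ 0.4411  0.1986]
 [ 0.4287  0.035 ]
 [ 0.433  -0.2183]]
wrist stub [[0.427  0.0292]]
fence side tips/back [[ 0.618  -0.0261]
 [ 0.6196 -0.2668]
 [ 0.726  -0.0235]
 [ 0.7311 -0.2619]]
fence wrist Ltip,Lback,midtip,midback [[ 0.6177 -0.0214]
 [ 0.731  -0.0193]
 [ 0.6193 -0.141 ]
 [ 0.7296 -0.1398]]
coupl [[ 0.4206 -0.3647]] carton [[ 0.5204 -0.4031]
 [ 0.607  -0.3867]
 [ 0.6398 -0.487 ]
 [ 0.5426 -0.5021]]
ledge front side [[0.6243 0.2212]
 [0.6278 0.0867]] rear [[0.7583 0.0759]]
ledge scene rear [[0.7629 0.0842]
 [0.7737 0.2008]] front [[0.6308 0.2319]
 [0.617  0.0958]]
ledge wrist front right [[0.6242 0.0854]] [[0.7432 0.0665]]
bin [[0.5185 0.4259]
 [0.6407 0.4913]
 [0.6961 0.4109]
 [0.5625 0.3291]]
```

Emit:
step_arm:
  targets: "-0.4 2.5 0 0;-0.4 2.5 0 0;-0.4 2.5 0 0;-0.4 2.5 0 0;-0.4 2.5 1 0;-0.3 2.5 2 0;-0.3 2.5 2 0;-0.3 2.25 2 0;0 0 2 0;0 0 0 0;0 0 0 0"

```text
time_s: 1.22
tcp_pos: [0.4276, 0.029, 0.1327]
ee_rot: [[0.001, -1.0, -0.001], [-1.0, -0.001, -0.001], [0.001, 0.001, -1.0]]
wrist_force: [0.7, 0.3, 0.4]
gripper_width: 1.001
gripper_force: 0.0
```

Run:
```python
from h import *
c=cap("wrist","w1.png"); s=sense(); print(s["tcp_pos"],s["wrist_force"])
```

```text
[0.42873994 0.02931737 0.13345469] [1.2948423  1.05191587 1.30026938]
```

View pics/w1.png

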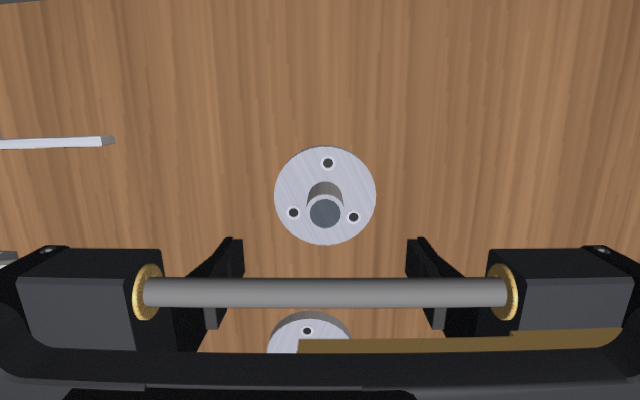

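The flange stub top sits at (325,212), centred between the fingers. Flange A shows at the bottom, around (309,331), and the left fin tip is at (105,141).

Run:
```python
from h import *
c=cap("wrist"); print(ray(c,[(325,212)],.058), ray(c,[(325,195)],.014),ray(c,[(309,331)],.014),sense()["tcp_pos"])
```

```text
[[0.42870996 0.02957739 0.058     ]] [[0.4287519  0.02809869 0.014     ]] [[0.4447184  0.17033975 0.014     ]] [0.4291656  0.02945997 0.13378018]
```

Emit:
step_arm:
  targets: "0 0 2 0;0 0 2 0;0 0 2 0;0 0 2 0;0 0 1.5 0;0 0 1.0 0;0 0 0.2 0;0 0 0 0;0 0 0 0"

```text
time_s: 2.07
tcp_pos: [0.4288, 0.0294, 0.0264]
ee_rot: [[0.0, -1.0, 0.002], [-1.0, -0.0, 0.001], [-0.001, -0.002, -1.0]]
wrist_force: [-0.7, 0.0, 0.4]
gripper_width: 1.0
gripper_force: 0.0
```

Emit:
step_arm:
  targets: "0 0 0 0;0 0 0 0;0 0 0 0;0 0 0 0;0 0 0 0;0 0 0 0;0 0 0 0;0 0 0 0"
  claw: 0

```text
time_s: 2.73
tcp_pos: [0.4275, 0.029, 0.0256]
ee_rot: [[0.0, -1.0, -0.0], [-1.0, -0.0, -0.0], [0.0, 0.0, -1.0]]
wrist_force: [0.3, -0.4, 0.1]
gripper_width: 0.479
gripper_force: 0.0
```

Emit:
step_arm:
  targets: "0 -0.4 0 0;0 -0.4 0 0;0 -0.4 0 0;0 -0.4 0 0;0 -0.4 0 0;0 -0.4 0 0;0 -0.4 0 0;0 -0.4 0 0"

```text
time_s: 3.4
tcp_pos: [0.4383, 0.0229, 0.0239]
ee_rot: [[-0.006, -0.999, -0.045], [-1.0, 0.007, -0.013], [0.013, 0.045, -0.999]]
wrist_force: [-44.4, 10.5, 45.4]
gripper_width: 0.34
gripper_force: 29.7
```

Emit:
step_arm:
  targets: "0 -0.4 0 0;0 -0.4 0 0"

```text
time_s: 3.57
tcp_pos: [0.4431, 0.0217, 0.0236]
ee_rot: [[-0.007, -0.999, -0.051], [-1.0, 0.007, -0.015], [0.015, 0.051, -0.999]]
wrist_force: [-48.6, 8.8, 48.9]
gripper_width: 0.344
gripper_force: 30.0
```

Emit:
step_arm:
  targets: "0 0.5 -0.1 0;0 0.5 -0.1 0;0 0.4 0 0;0 0 0 0;0 0 0 0;0 0 0 0"

```text
time_s: 4.07
tcp_pos: [0.4538, 0.0291, 0.027]
ee_rot: [[-0.0, -1.0, -0.001], [-1.0, 0.0, -0.0], [0.0, 0.001, -1.0]]
wrist_force: [-0.1, 0.0, -8.7]
gripper_width: 0.338
gripper_force: 29.6
```

B reads gritty: 45 N of drag under about 54 N of normal force gives mu ≈ 0.85. I'll set it down and test A.

Emit:
step_arm:
  targets: "0 0 0.1 0;0 0 0.1 0;0 0 0 0;0 0 0 0"

```text
time_s: 4.4
tcp_pos: [0.4539, 0.0292, 0.0256]
ee_rot: [[0.0, -1.0, 0.001], [-1.0, -0.0, 0.0], [-0.0, -0.001, -1.0]]
wrist_force: [-0.5, -0.5, -8.0]
gripper_width: 0.336
gripper_force: 29.5
```

Emit:
step_arm:
  targets: "0 0 0 0;0 0 0 0;0 0 0 0;0 0 0 0;0 0 0 0;0 0 0 0;0 0 0 0;0 0 0 0;0 0 -1.5 0;0 0 -2.5 0;0 0 -3 0;0 0 -2 0"
  claw: 8.7

```text
time_s: 5.4
tcp_pos: [0.4542, 0.0292, 0.1177]
ee_rot: [[0.001, -1.0, 0.002], [-1.0, -0.001, 0.0], [-0.0, -0.002, -1.0]]
wrist_force: [0.4, -0.2, 0.1]
gripper_width: 0.992
gripper_force: 0.0
```

Emit:
step_arm:
  targets: "-2.3 0.2 -1 0;-2.3 0.2 0 0;-2.3 0.2 0 0;-2.3 0.2 0 0;-2.3 0.2 0 0;-2.3 0 0 0;-2.3 0 0 0;0 0 0 0;0 0 0 0;0 0 0 0"

```text
time_s: 6.23
tcp_pos: [0.443, 0.1895, 0.1252]
ee_rot: [[0.0, -1.0, -0.001], [-1.0, -0.0, -0.001], [0.001, 0.001, -1.0]]
wrist_force: [-0.8, -0.7, 0.2]
gripper_width: 0.999
gripper_force: 0.0
```

Run:
```python
from h import *
c=cap("wrist","w2.png"); s=sense(); print(s["tcp_pos"])
S=cap("side","s2.png")
# stub-top disc: expected pixel for model at guess
f=c["frame"]; hsv=cv2.cvtColor(f,cv2.COLOR_BGR2HSV)
m=((hsv[...,1]<60)&(hsv[...,2]>60)).astype(np.uint8); m[:20]=m[235:]=0; m[:,:235]=0; m[:,410:]=0
n,l,st,ce=cv2.connectedComponentsWithStats(m)
for i in range(1,n):
    if st[i,4]>500: print(st[i],ce[i],ray(c,[ce[i]],.02))
```

```text
[0.44310663 0.1892432  0.12534295]
[ 254   20  111   41 3253] [309.50322779  36.28681217] [[0.4543585  0.06205958 0.02      ]]
[ 273  156  105   79 6830] [324.90995608 198.64509517] [[0.44280645 0.18757012 0.02      ]]
```

View pics/w2.png

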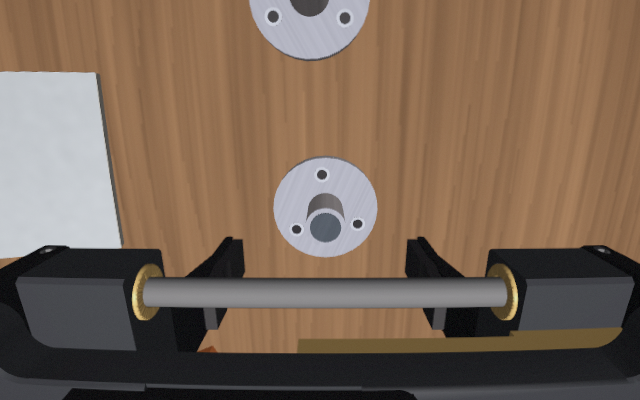

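The stub top is at (325,226). The ledge's front-right corner is at (97,73), and its front edge runs to (121,247), perhaps further behind the gripper.

Run:
```python
from h import *
c=cap("wrist"); print(sense()["tcp_pos"],ray(c,[(325,226)],.058), ray(c,[(97,73),(121,247),(5,72)],.017), ray(c,[(5,72)],.027))
```

```text
[0.44330735 0.18907771 0.1254883 ] [[0.44302348 0.19760066 0.058     ]] [[0.62309646 0.08477012 0.017     ]
 [0.62819171 0.23348622 0.017     ]
 [0.70256146 0.08102645 0.017     ]] [[0.69301584 0.08216643 0.027     ]]
```

Emit:
step_arm:
  targets: "-0.85 0 1.5 0;0 0 2 0;0 0 2 0;0 0 2 0;0 0 1.4 0;0 0 1.0 0;0 0 0 0;0 0 0 0"

```text
time_s: 7.05
tcp_pos: [0.4435, 0.1978, 0.0264]
ee_rot: [[-0.001, -1.0, -0.001], [-1.0, 0.001, -0.001], [0.001, 0.001, -1.0]]
wrist_force: [0.4, 0.2, 0.8]
gripper_width: 1.0
gripper_force: 0.0
```

Emit:
step_arm:
  targets: "0 0 0 0;0 0 0 0;0 0 0 0;0 0 0 0;0 0 0 0;0 0 0 0;0 0 0 0;0 0 0 0;0 0 0 0;0 0 0 0;0 0 0 0;0 0 0 0"
  claw: 0

```text
time_s: 8.05
tcp_pos: [0.4432, 0.1984, 0.0265]
ee_rot: [[-0.0, -1.0, -0.001], [-1.0, 0.0, -0.0], [0.0, 0.001, -1.0]]
wrist_force: [-1.3, 0.0, 0.9]
gripper_width: 0.336
gripper_force: 30.0
```

Emit:
step_arm:
  targets: "0 -0.3 0 0;0 -0.3 0 0;0 -0.3 0 0;0 -0.3 0 0;0 -0.3 0 0"

```text
time_s: 8.47
tcp_pos: [0.4586, 0.1983, 0.0265]
ee_rot: [[-0.0, -1.0, -0.001], [-1.0, 0.0, -0.0], [0.0, 0.001, -1.0]]
wrist_force: [-2.9, 0.5, 2.3]
gripper_width: 0.335
gripper_force: 30.0
```

Emit:
step_arm:
  targets: "0 -0.3 0 0;0 -0.3 0 0"

```text
time_s: 8.63
tcp_pos: [0.4647, 0.1984, 0.0265]
ee_rot: [[-0.0, -1.0, -0.0], [-1.0, 0.0, -0.0], [0.0, 0.0, -1.0]]
wrist_force: [-2.8, 0.2, 1.7]
gripper_width: 0.336
gripper_force: 30.0
```

A slides at about 2.8 N, so it's smooth. I'll lift it and carry it to the left bay.

Emit:
step_arm:
  targets: "0 0 -1 0;0 0 -2 0;0 0 -2.5 0;0 0 -2 0;0.5 -0.4 -0.5 0;1 -0.7 0 0;1.5 -1 0 0;2 -1.5 0 0;2.4 -1.8 0 0;2.4 -1.8 0 0;2.4 -1.8 0 0;2.4 -1.8 0 0"

```text
time_s: 9.63
tcp_pos: [0.5719, 0.0506, 0.1043]
ee_rot: [[-0.001, -1.0, -0.004], [-1.0, 0.001, -0.0], [0.0, 0.004, -1.0]]
wrist_force: [0.1, 0.5, -8.7]
gripper_width: 0.337
gripper_force: 30.0
```

Emit:
step_arm:
  targets: "2.4 -1.8 0 0;2.4 -1.8 0 0;2.4 -1.8 0 0;2.4 -1.8 0 0;2 -1.5 0 0;1.1 -0.8 0 0;0.5 -0.4 0 0;0.3 0 0 0;0.2 0 0 0;0 0 0 0;0 0 0 0"

```text
time_s: 10.55
tcp_pos: [0.6707, -0.0837, 0.1062]
ee_rot: [[0.001, -1.0, -0.001], [-1.0, -0.001, 0.0], [-0.0, 0.001, -1.0]]
wrist_force: [-0.6, 1.1, -8.9]
gripper_width: 0.333
gripper_force: 30.0
```

Run:
```python
from h import *
c=cap("wrist","w3.png"); s=sense(); print(s["tcp_pos"],s["wrist_force"],s["gripper_width"])
```

```text
[ 0.67093198 -0.08355063  0.10654905] [ 0.39557304  1.28587548 -8.82318587] 0.33470516730684946
```

View pics/w3.png

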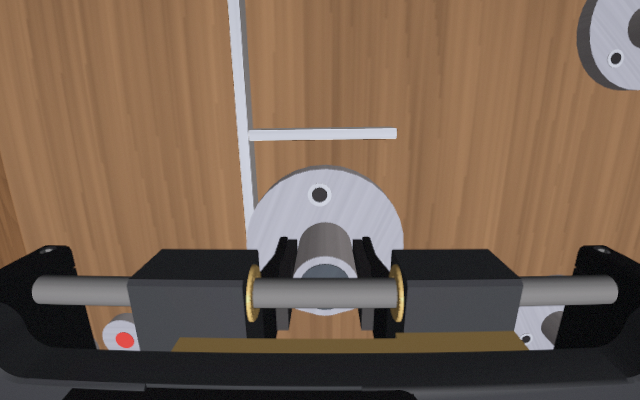

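The held flange shows over the bay. The middle fin's tip is at (397,133), it joins the back at (249,134), and the back strip's top inner edge runs from about (240,5).

Run:
```python
from h import *
c=cap("wrist"); print(sense()["tcp_pos"],ray(c,[(397,133),(249,134),(240,5),(229,5),(247,134)],.02))
```

```text
[ 0.67112309 -0.08354454  0.10672658] [[ 0.6173809  -0.14134372  0.02      ]
 [ 0.72731652 -0.14046803  0.02      ]
 [ 0.72887508 -0.22759534  0.02      ]
 [ 0.73642511 -0.227709    0.02      ]
 [ 0.728811   -0.14047323  0.02      ]]
```

Emit:
step_arm:
  targets: "-0.25 -0.1 1 0;0 0 2 0;0 0 2 0;0 0 1.5 0;0 0 1 0;0 0 0.4 0;0 0 0 0;0 0 0 0"

```text
time_s: 11.32
tcp_pos: [0.6733, -0.0817, 0.0282]
ee_rot: [[0.0, -1.0, 0.002], [-1.0, -0.0, 0.0], [-0.0, -0.002, -1.0]]
wrist_force: [-0.0, 0.0, -8.8]
gripper_width: 0.339
gripper_force: 30.0
```

Emit:
step_arm:
  targets: "0 0 0 0;0 0 0 0;0 0 0 0;0 0 0 0;0 0 0 0;0 0 0 0;0 0 0 0;0 0 -1 0;0 0 -2 0;0 0 -2.5 0;0 0 -2.5 0;0 0 -1 0"
  claw: 6

```text
time_s: 12.32
tcp_pos: [0.6747, -0.0822, 0.1225]
ee_rot: [[0.001, -1.0, 0.007], [-1.0, -0.001, -0.001], [0.001, -0.007, -1.0]]
wrist_force: [0.4, 0.3, 0.8]
gripper_width: 0.688
gripper_force: 0.0
```

Emit:
step_arm:
  targets: "0.8 1.4 0 0;1.3 2.3 0 0;1.3 2.3 0 0;1.3 2.3 0 0;1.3 2.3 0 0;1.3 2.3 0 0;1.3 2.3 0 0;1.3 2.3 0 0;1.3 2.3 0 0;1.3 2.3 0 0;1.2 1.8 0 0"
  claw: 8.7

```text
time_s: 13.23
tcp_pos: [0.4314, -0.2194, 0.1176]
ee_rot: [[-0.0, -1.0, -0.001], [-1.0, 0.0, 0.0], [-0.0, 0.001, -1.0]]
wrist_force: [-0.4, -0.7, -0.0]
gripper_width: 0.999
gripper_force: 0.0
```

Emit:
step_arm:
  targets: "0 0 0 0;0 0 0 0"

```text
time_s: 13.4
tcp_pos: [0.4328, -0.2194, 0.1179]
ee_rot: [[-0.001, -1.0, 0.001], [-1.0, 0.001, -0.0], [0.0, -0.001, -1.0]]
wrist_force: [0.7, -0.5, -0.1]
gripper_width: 0.998
gripper_force: 0.0
```

Run:
```python
from h import *
c=cap("wrist","w4.png"); s=sense(); print(s["tcp_pos"])
```

```text
[ 0.43382698 -0.21920361  0.11796388]
```

View pics/w4.png

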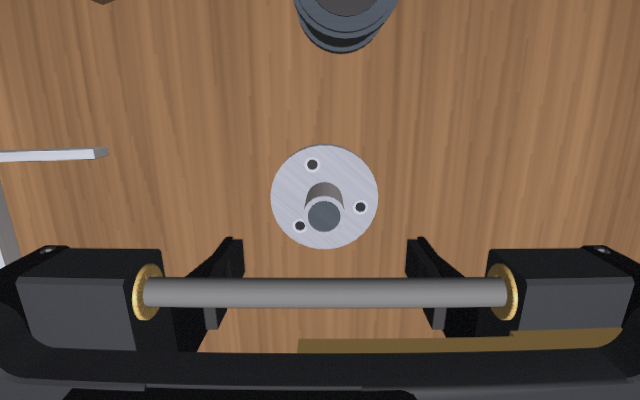

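The stub top is at (324,216). The coupling is at the top, around (345,20), and clear.

Run:
```python
from h import *
c=cap("wrist"); print(sense()["tcp_pos"],ray(c,[(324,216)],.058),ray(c,[(324.5,197)],.014),ray(c,[(105,153)],.02))
```

```text
[ 0.43428425 -0.2189512   0.11787259] [[ 0.43446589 -0.22100501  0.058     ]] [[ 0.43419465 -0.22288616  0.014     ]] [[ 0.61115354 -0.26135467  0.02      ]]
```

Aligned to within 3 mm. I'll descend, close fully, and drag.

Emit:
step_arm:
  targets: "0.25 0 1.5 0;0 0 2 0;0 0 2 0;0 0 2 0;0 0 1 0;0 0 0.65 0;0 0 0 0;0 0 0 0"

```text
time_s: 14.17
tcp_pos: [0.4343, -0.2213, 0.0261]
ee_rot: [[0.001, -1.0, 0.0], [-1.0, -0.001, -0.0], [0.0, -0.0, -1.0]]
wrist_force: [0.5, 0.4, 0.2]
gripper_width: 1.002
gripper_force: 0.0
```

Emit:
step_arm:
  targets: "0 0 0 0;0 0 0 0;0 0 0 0;0 0 0 0;0 0 0 0;0 0 0 0;0 0 0 0;0 0 0 0;0 0 0 0;0 0 0 0;0 0 0 0;0 0 0 0"
  claw: 0

```text
time_s: 15.17
tcp_pos: [0.4335, -0.2215, 0.026]
ee_rot: [[-0.0, -1.0, 0.0], [-1.0, 0.0, 0.0], [-0.0, -0.0, -1.0]]
wrist_force: [0.5, 0.7, -0.4]
gripper_width: 0.336
gripper_force: 30.0
```

Emit:
step_arm:
  targets: "0 -0.3 0 0;0 -0.3 0 0;0 -0.3 0 0;0 -0.3 0 0;0 -0.3 0 0"

```text
time_s: 15.58
tcp_pos: [0.4484, -0.2215, 0.026]
ee_rot: [[-0.0, -1.0, -0.001], [-1.0, 0.0, 0.0], [-0.0, 0.001, -1.0]]
wrist_force: [-3.3, -0.0, 4.4]
gripper_width: 0.339
gripper_force: 30.0
```

Emit:
step_arm:
  targets: "0 -0.3 0 0;0 -0.3 0 0"

```text
time_s: 15.75
tcp_pos: [0.4546, -0.2215, 0.026]
ee_rot: [[0.0, -1.0, -0.001], [-1.0, -0.0, 0.0], [-0.0, 0.001, -1.0]]
wrist_force: [-3.5, -0.5, 3.5]
gripper_width: 0.338
gripper_force: 30.0
```

C is smooth at about 3.4 N. I'll carry it to the right bay.

Emit:
step_arm:
  targets: "0 0 -1 0;0 0 -2 0;0 0 -2 0;-0.2 -0.8 0 0;-0.2 -1.5 0 0;-0.2 -2.2 0 0;-0.2 -2.5 0 0;-0.2 -2.5 0 0;-0.2 -2.5 0 0;-0.2 -2.5 0 0;-0.2 -2.5 0 0;-0.2 -2.2 0 0"

```text
time_s: 16.75
tcp_pos: [0.6475, -0.2024, 0.0728]
ee_rot: [[-0.001, -1.0, -0.002], [-1.0, 0.001, 0.002], [-0.002, 0.002, -1.0]]
wrist_force: [-0.2, -0.7, -8.9]
gripper_width: 0.337
gripper_force: 30.0
```

Emit:
step_arm:
  targets: "-0.2 -1.6 0 0;0 -0.8 0 0;0 -0.2 0 0;0 0 0 0;0 0 0 0;0 0 0 0"

```text
time_s: 17.25
tcp_pos: [0.671, -0.2015, 0.0755]
ee_rot: [[-0.001, -1.0, -0.002], [-1.0, 0.001, 0.001], [-0.001, 0.002, -1.0]]
wrist_force: [-0.3, 0.3, -10.4]
gripper_width: 0.337
gripper_force: 30.0
```

Emit:
step_arm:
  targets: "0 -0.1 1 0;0 0 1.5 0;0 0 1.3 0;0 0 0.7 0;0 0 0.3 0;0 0 0 0;0 0 0 0"

```text
time_s: 17.83
tcp_pos: [0.6739, -0.2016, 0.0283]
ee_rot: [[0.0, -1.0, 0.001], [-1.0, -0.0, -0.0], [0.0, -0.001, -1.0]]
wrist_force: [0.1, 0.4, -9.1]
gripper_width: 0.337
gripper_force: 30.0
```

Emit:
step_arm:
  targets: "0 0 0 0;0 0 0 0;0 0 0 0;0 0 0 0;0 0 0 0;0 0 0 0;0 0 0 0;0 0 -1 0;0 0 -2 0;0 0 -2.5 0;0 0 -2.5 0;0 0 -1 0"
  claw: 6

```text
time_s: 18.83
tcp_pos: [0.6757, -0.2021, 0.1232]
ee_rot: [[0.001, -1.0, 0.007], [-1.0, -0.001, -0.002], [0.002, -0.007, -1.0]]
wrist_force: [0.7, -0.4, 1.7]
gripper_width: 0.692
gripper_force: 0.0
```

Emit:
step_arm:
  targets: "-1 1 0 0;-2 1.9 0 0;-2 1.9 0 0;-2 1.9 0 0;-2 1.9 0 0;-2 1.9 0 0;-2 1.9 0 0;-2 1.9 0 0;-2 1.9 0 0;-2 1.9 0 0;-2 1.9 0 0;-2 2 0 0"
  claw: 8.7

```text
time_s: 19.83
tcp_pos: [0.4525, 0.0293, 0.1181]
ee_rot: [[-0.0, -1.0, 0.0], [-1.0, 0.0, 0.0], [-0.0, -0.0, -1.0]]
wrist_force: [0.9, 1.0, 0.0]
gripper_width: 0.998
gripper_force: 0.0
```

Emit:
step_arm:
  targets: "0 0 0 7;0 0 0 7;0 0 0 7;0 0 0 7;0 0 0 7;0 0 0 7;0 0 0 7;0 0 0 7;0 0 0 7;0 0 0 7;0 0 0 7;0 0 0 7"

```text
time_s: 20.83
tcp_pos: [0.4533, 0.0285, 0.1181]
ee_rot: [[-0.995, -0.098, 0.0], [-0.098, 0.995, 0.0], [-0.0, 0.0, -1.0]]
wrist_force: [0.4, 0.6, -0.3]
gripper_width: 0.999
gripper_force: 0.0
```

Emit:
step_arm:
  targets: "0 0 0 7;0 0 0 1;0 0 0 0;0 0 0 0"

```text
time_s: 21.17
tcp_pos: [0.4534, 0.0285, 0.1181]
ee_rot: [[-0.999, 0.032, 0.0], [0.032, 0.999, 0.0], [-0.0, 0.0, -1.0]]
wrist_force: [-0.1, -0.9, -0.1]
gripper_width: 0.996
gripper_force: 0.0
```

Run:
```python
from h import *
c=cap("wrist","w5.png"); s=sense(); print(s["tcp_pos"],s["joints"])
```

```text
[0.45347094 0.02852972 0.11809654] [ 2.41910835e+01  1.20206471e+01 -3.11444114e+01 -1.37860726e-04
 -4.68280860e+01 -1.16071050e+02]
```

View pics/w5.png

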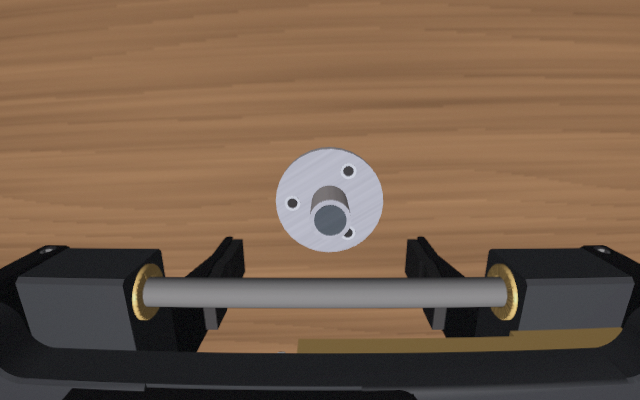

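The stub top is at (330,220), about 3 mm off along tool y and centred along x. I'll descend and grip.

Emit:
step_arm:
  targets: "0 0.3 1.5 0;0 0 2 0;0 0 2 0;0 0 2 0;0 0 1 0;0 0 0.7 0;0 0 0 0;0 0 0 0"

```text
time_s: 21.88
tcp_pos: [0.4538, 0.0316, 0.0262]
ee_rot: [[-0.999, 0.034, 0.0], [0.034, 0.999, -0.0], [-0.0, -0.0, -1.0]]
wrist_force: [0.2, -0.1, -0.3]
gripper_width: 0.999
gripper_force: 0.0
```

Emit:
step_arm:
  targets: "0 0 0 0;0 0 0 0;0 0 0 0;0 0 0 0;0 0 0 0;0 0 0 0;0 0 0 0;0 0 0 0;0 0 0 0;0 0 0 0;0 0 0 0;0 0 0 0"
  claw: 0

```text
time_s: 22.88
tcp_pos: [0.4538, 0.0319, 0.026]
ee_rot: [[-0.999, 0.035, 0.0], [0.035, 0.999, 0.0], [-0.0, 0.0, -1.0]]
wrist_force: [-0.6, 2.6, -0.5]
gripper_width: 0.337
gripper_force: 30.0
```

Emit:
step_arm:
  targets: "0 0 -1 0;0 0 -2 0;0 0 -3 0;0 0 -3 0;0 0 -2 0;0 0 -1 0;0 0 0 0;0 0 0 0"

```text
time_s: 23.55
tcp_pos: [0.4516, 0.031, 0.1444]
ee_rot: [[-0.999, 0.036, -0.004], [0.036, 0.999, -0.0], [0.004, -0.0, -1.0]]
wrist_force: [-0.5, -0.1, -10.3]
gripper_width: 0.338
gripper_force: 30.0
```

Emit:
step_arm:
  targets: "-1 0.5 0 0;-2 1.1 0 0;-2.3 1.3 0 0;-2.3 1.3 0 0;-2.3 1.3 0 0;-2.3 1.3 0 0;-2.3 1.3 0 0;-2.3 1.3 0 0;-2.3 1.3 0 0;-2.3 1.3 0 0;-1.6 1 0 0;-0.8 0.44 0 0"

```text
time_s: 24.55
tcp_pos: [0.6971, 0.1588, 0.1404]
ee_rot: [[-0.999, 0.035, -0.005], [0.035, 0.999, -0.001], [0.005, -0.002, -1.0]]
wrist_force: [0.3, 0.2, -8.8]
gripper_width: 0.338
gripper_force: 30.0
```

Emit:
step_arm:
  targets: "0 0 0 0;0 0 1 0;0 0 1.5 0;0 0 1 0;0 0 0.5 0;0 0 0 0;0 0 0 0;0 0 0 0"

```text
time_s: 25.22
tcp_pos: [0.6967, 0.1576, 0.107]
ee_rot: [[-0.999, 0.035, 0.002], [0.035, 0.999, 0.0], [-0.002, 0.0, -1.0]]
wrist_force: [0.7, -0.3, -7.8]
gripper_width: 0.332
gripper_force: 30.0
```

Run:
```python
from h import *
c=cap("wrist","w6.png"); s=sense(); print(s["tcp_pos"],s["wrist_force"])
S=cap("side","s6.png")
```

```text
[0.69679062 0.15771205 0.1073393 ] [  0.03170033   0.64928129 -10.01423068]
```

View pics/w6.png

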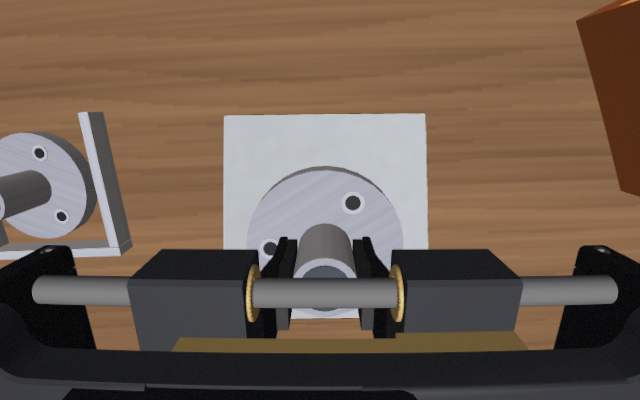

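The ledge's front edge (robot side, up in the picture) runs from (224,115) to (426,114) and is parallel to the image. The flange is centred at about x=325.

Run:
```python
from h import *
c=cap("wrist"); p=ray(c,[(224,115),(426,114)],.017); d=p[1]-p[0]
print(sense()["tcp_pos"],p,np.linalg.norm(d)); n=np.array([d[1],-d[0],0])/np.linalg.norm(d); m=p.mean(0)+.0713*n; print("mid",m)
T=m-n*.0139; print("final tcp",T,"pre",m-n*.002)
```

```text
[0.69658829 0.15772395 0.10723608] [[0.62393442 0.08532704 0.017     ]
 [0.62837808 0.23566281 0.017     ]] 0.1504014282314889
mid [0.69742513 0.15838835 0.017     ]
final tcp [0.68353119 0.15879903 0.017     ] pre [0.695426   0.15844744 0.017     ]
```

Emit:
step_arm:
  targets: "0.1 0.1 0.5 0;0 0 0.8 0;0 0 0.7 0;0 0 0.4 0;0 0 0 0;0 0 0 0"

```text
time_s: 25.87
tcp_pos: [0.6951, 0.1585, 0.0815]
ee_rot: [[-0.999, 0.035, -0.001], [0.035, 0.999, -0.001], [0.001, -0.001, -1.0]]
wrist_force: [1.2, 1.2, -8.9]
gripper_width: 0.331
gripper_force: 30.0
```

Emit:
step_arm:
  targets: "0 0 0.1 0;0 0 0.1 0;0.1 0 0.15 0;0.1 0 0.15 0;0.1 0 0.15 0;0 0 0 0"

```text
time_s: 26.37
tcp_pos: [0.6929, 0.1588, 0.0768]
ee_rot: [[-0.999, 0.035, 0.003], [0.035, 0.999, 0.001], [-0.003, 0.001, -1.0]]
wrist_force: [0.0, -0.2, -3.3]
gripper_width: 0.339
gripper_force: 30.0
```

Emit:
step_arm:
  targets: "0.1 0 0.15 0;0.1 0 0.15 0;0.1 0 0.15 0;0.1 0 0.15 0;0 0 0 0"

```text
time_s: 26.78
tcp_pos: [0.6878, 0.1589, 0.0691]
ee_rot: [[-0.999, 0.035, -0.0], [0.035, 0.999, 0.0], [0.0, -0.0, -1.0]]
wrist_force: [-0.3, 0.7, -3.3]
gripper_width: 0.334
gripper_force: 30.0
```

Emit:
step_arm:
  targets: "0.1 0 0.1 0;0.1 0 0.1 0;0.1 0 0.1 0;0.1 0 0.1 0;0 0 0 0;0 0 0 0"

```text
time_s: 27.28
tcp_pos: [0.6844, 0.1591, 0.0655]
ee_rot: [[-0.999, 0.035, 0.0], [0.035, 0.999, 0.0], [-0.0, 0.0, -1.0]]
wrist_force: [2.0, 0.8, -4.1]
gripper_width: 0.337
gripper_force: 30.0
```

Emit:
step_arm:
  targets: "0.05 0 0.1 0;0 0 0.05 0;0 0 0.05 0;0 0 0 0;0 0 0 0"

```text
time_s: 27.7
tcp_pos: [0.684, 0.1591, 0.0647]
ee_rot: [[-0.999, 0.035, 0.001], [0.035, 0.999, 0.0], [-0.001, 0.0, -1.0]]
wrist_force: [-0.8, -0.3, 2.6]
gripper_width: 0.338
gripper_force: 30.0
```

Run:
```python
from h import *
s=sense();print(s["tcp_pos"],s["wrist_force"])
c=cap("side"); f=c["frame"]; y=f[90:220,220:430]; cv2.imwrite("pics/s7.png",cv2.resize(y,None,fx=3.5,fy=3.5,interpolation=cv2.INTER_CUBIC))
```

```text
[0.68398075 0.1590722  0.0647116 ] [-0.7547484  -0.3047523   2.58475432]
```

View pics/s7.png

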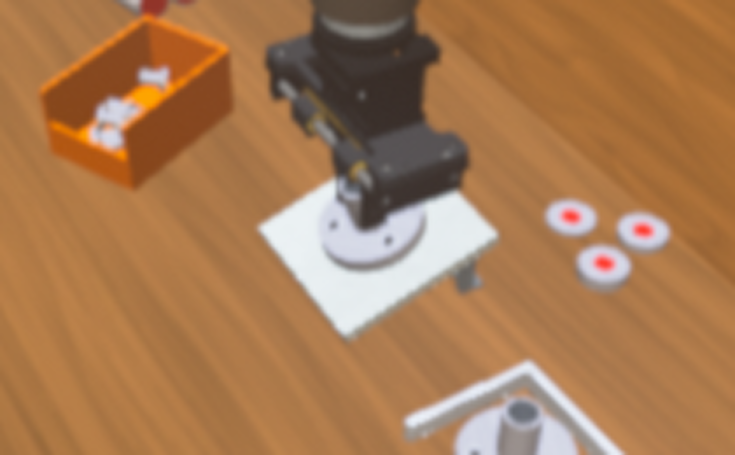

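The flange lies flat on the board (crop centre about (370,230)), with its weight now carried by the ledge. I'll release and retreat straight up.

Emit:
step_arm:
  targets: "0 0 0 0;0 0 0 0;0 0 0 0;0 0 0 0;0 0 0 0;0 0 0 0;0 0 0 0;0 0 0 0"
  claw: 6.5

```text
time_s: 28.42
tcp_pos: [0.6836, 0.1589, 0.0634]
ee_rot: [[-0.999, 0.035, -0.0], [0.035, 0.999, -0.0], [0.0, -0.0, -1.0]]
wrist_force: [0.1, -0.1, -0.4]
gripper_width: 0.733
gripper_force: 0.0
```

Emit:
step_arm:
  targets: "0 0 -0.5 0;0 0 -1.5 0;0 0 -2 0;0 0 -3 0;0 0 -3 0;0 0 -3 0;0 0 -3 0;0 0 -2 0;0 0 0 0;0 0 0 0;0 0 0 0"

```text
time_s: 29.33
tcp_pos: [0.6831, 0.1589, 0.2428]
ee_rot: [[-0.999, 0.035, -0.002], [0.035, 0.999, 0.0], [0.002, 0.0, -1.0]]
wrist_force: [-0.2, -0.2, -0.4]
gripper_width: 0.745
gripper_force: 0.0
```

Run:
```python
from h import *
s=sense();print(s["tcp_pos"],s["wrist_force"],s["time_s"])
c=cap("side"); f=c["frame"]; a=f[110:300,220:450]; cv2.imwrite("pics/s8.png",cv2.resize(a,None,fx=3,fy=3,interpolation=cv2.INTER_CUBIC))
L=np.array([.6974,.1584,.040]); t=.314; ps=-.032
x=np.array([np.cos(ps),np.sin(ps),0]);z=np.array([0,0,1])
top=L+.058*(-np.sin(t)*x+np.cos(t)*z); print("expected stub tops px (crop x3)",(proj(c,[top,[.672,-.081,.058],[.673,-.201,.058]])-[220,110])*3)
```

```text
[0.68305197 0.15891398 0.24281776] [-0.15814447 -0.23849605 -0.35133029] 29.3333
expected stub tops px (crop x3) [[305.35259432  95.31447898]
 [446.50815006 291.23770644]
 [539.48578337 391.53502631]]
```

View pics/s8.png

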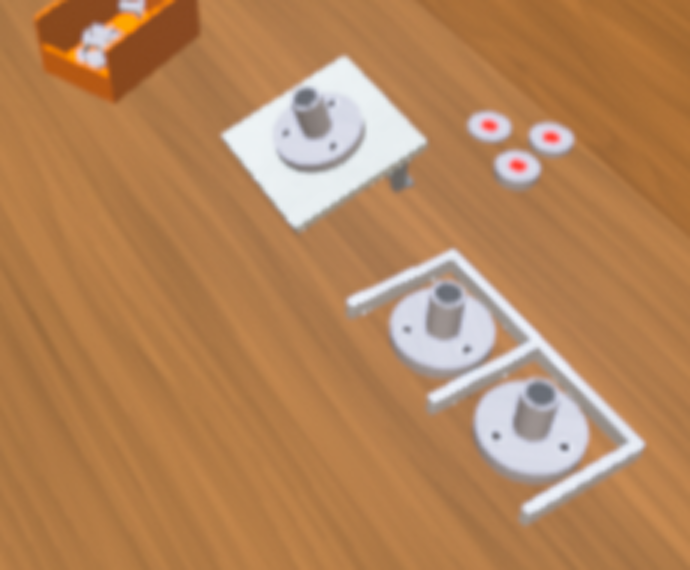

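All three stub tops, at (306,97), (447,293) and (540,392) in the crop, match the predicted positions within about 2 px. Both smooth flanges are inside their bays and the gritty one is flat on mid-ledge, so I'm handing in.

```bash
python3 -c "
from station import r; print(r.finish_job())"
```

```text
the job is handed in; nothing more can be done
None
```

I put smooth flanges A and C fully into the left and right bays and set gritty flange B flat on mid-ledge, where it stayed, then handed in at about 29 s; during B's drag test I pressed the flange onto the bench, so the wrist force reached about 69 N (limit 120 N), and I can't tell whether that counts under the 40 N pressing limit for the arm and gripper body.

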